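# Show a colleague the tub left open and its lid

### The arm

A 6-joint arm with a two-finger parallel gripper is mounted at the origin on the work surface. World frame = base frame: x ahead of the robot, y to its left, z up, the work surface at z = 0. Lengths are in m, angles in rad, forces in N, time in s.
With the tool pointing down it reaches from about 0.25 to 0.775 m from the base axis. Payload 8.9 kg.
Tool frame: the origin (TCP) lies between the finger pads, 19 mm behind the fingertips; this is the grasp point; z points along the fingers, y is the line along which they close (so a half turn about z gives the same grasp; the last joint's range is limited). The gripper opens to 85 mm and grips with 20 to 120 N. Pads are 22 mm wide; open, the fingers measure 114 mm over their backs; the gripper's body (76 mm by 85 mm) begins 54 mm behind the grasp point. The pads swing forward as they close: fully open they stand 13 mm farther back than shut.
Start: joints at [1.124, 0.291, -0.153, 1.127, 0, 1.431], TCP at [0.159, 0.5, 0.25] pointing down, gripper open.
Joint ranges: [-2.52, 2.52], [-0.91, 1.74], [-1.3, 1.37], [-1.96, 2.02], [-1.52, 1.47], [-3.14, 3.14]. Speed limits (rad/s): [2.22, 2.22, 2.79, 3.14, 3.14, 3.14].

### API

Orientations are given as a 3x3 rotation matrix whose columns are the frame's x, y, z axes.
In Python, from bench import manip gives the robot as it stands.
- The arm moves only by the tool arm_command, never from a script. Its arguments are lists of equal length, an entry for each row: "rot": the turn, a rotation vector about the world's x, y, z normalised to -1 to 1, where 1 is 45 degrees, a list of three; "translation": the shift along the world's x, y, z normalised to -1 to 1, where 1 is 150 mm, a list of three; "hand": the opening, from 0 (shut) to 1 (fully open). In form: {"rot": [[wx, wy, wz], ...], "translation": [[dx, dy, dz], ...], "hand": [hand, ...]}. A call has exactly 5 rows; each row is the pose to reach, as a shift and turn from the pose commanded when the call began; what a row does not reach only later rows make up. A row lasts 1/10 s, in which the tool goes at most 50 mm and 8.59 degrees, less where a joint would pass 70% of its speed; a pose out of reach is approached as far as the arm can. A call with a number of a shift or a turn outside -1 to 1 is refused whole. A call with a gripper value outside its range is refused whole. The fingers move at their own pace and stop on an object; the grip force is fixed at half the most. Time passes only in rows, so rows that repeat a pose let the fingers close, or fill a call up. It gives the time, the measured TCP pose, the force, the opening and the grip force at its end, in the units of the state.
- manip.get_obs(): the state, without advancing time (a new reading comes with each control period).
- manip.capture(name): name is "side" or "top" or "wrist"; returns the picture (480x640x3 uint8, red, green, blue); there is no depth.
- manip.get_calibration(name): a dict with "intrinsics" (3x3 intrinsics, pixels), "rvec" (rotation vector, rad) and "tvec" (3), from world to camera coordinates, as OpenCV has them; the wrist camera has in their place "tool_from_camera" (4x4, takes a point from camera to tool coordinates, whose origin is the TCP and whose axes are the flange's). Camera axes: x right, y down, z forward; pixel columns grow to the right and rows downward; lengths in m; the calibration is good to about 2 mm. A picture is of the moment at which its call begins: read the wrist's pose just before it. get_calibration takes no time and is no camera call.
- manip.finish_job(): hands the job in; it is judged then, once.
The state is a dict: "time": time; "joint_positions": joint angles; "dq": joint speeds; "tau": joint torques, N m; "ee_pos": TCP position; "eef_rot": TCP orientation; "contact_force": force on the tool from outside, world axes, zero at the start; "wrist_torque": the same for the moment, N m; "gripper_width": finger opening in m; "finger_force": force on a finger pad.
Only numpy, scipy, OpenCV 4.12 (cv2) and the standard library are available. Lean on these libraries where they do the work, as an engineer would, in place of code of your own. Each camera call takes 0.05 s, during which the arm holds its last target. There are 200 camera calls.

### The job

On the mixing bench one orange tub was left without its lid. Press the green call button all the way down and let it go to call a colleague, then point straight down at the middle of the open tub with the fingertips a few centimetres above its mouth for two seconds, and after that point in the same way at the middle of the loose black tub lid lying on the bench for two seconds, and finish there, still pointing at the lid. Do not touch or move the tubs, the lid, the can or the tape roll.

Things in the scene. Friction and masses are not known exactly. Their poses are not given: they have to be found in the camera images.
- open_tub: The open, empty orange plastic tub, without a lid: round, 110 mm across at the mouth, 100 mm at the foot, 90 mm high, 4 mm wall, loose, about 0.15 kg. Origin: centre of its underside, z up.
- open_tub_mouth (a point): Centre of the open tub's mouth, level with its rim, 90 mm above the bench.
- loose_lid: The loose black tub lid lying flat on the bench: a disc 118 mm across and 13.5 mm thick, about 0.06 kg. Origin: centre of its underside, z up.
- call (a joint): Travel of the green call button in m: 0 released, 0.006 fully down. A spring returns it; fully down takes about 5 N. It counts as pressed beyond 0.0045 for 0.1 s.
- call_top (a point): Centre of the top face of the round green call button (36 mm across), 72 mm above the bench when released, which faces straight up and is pressed straight down; it sits in a black housing on top of a fixed grey box 90 x 90 x 50 mm standing on the bench.
- tub_b: An orange tub closed with a black lid: 118 mm across at the lid, 95.5 mm high, loose, 0.9 kg. Origin: centre of its underside. Leave alone.
- tub_c: A second orange tub closed with a black lid, same as tub_b: 118 mm across at the lid, 95.5 mm high. Origin: centre of its underside. Leave alone.
- can: White and blue steel can with a small orange square: 69 mm across, 101 mm high, loose, about 0.6 kg. Origin: centre of its underside. Leave alone.
- tape: Cream roll of masking tape lying flat: ring 100 mm across outside, 76 mm inside, 25 mm high, loose. Origin: centre of its underside. Leave alone.

How it is judged:
By the outcome, as a careful person would: the job done as asked, in the order asked, and still so for the second after the job is handed in, with the robot touching nothing.
It also fails if it takes over 54 s, if anything falls off the work surface, if the arm or the gripper's body presses on something with over 40 N, if the wrist force passes 120 N, or if a joint passes its speed limit or range.

## Working session

There is one attempt and no reset: what is moved stays moved. The work goes in short steps, Python scripts to look and compute and a tool call to move; the robot and the scene stay as the last step left them, time stands still between calls to the robot, and variables do not carry over. Pictures are saved under pics/ and viewed, at most 10 in all, crops included, and the job is handed in when it is done.

Besides the shell and the picture viewer there is one more tool, called after "Request:" as name(argument=value, ...) on one line, values as JSON. arm_command: Moves the arm, as the interface text tells. Scaled input: -1 to 1 covers 150 mm each way for a shift and 45 degrees each way for a turn. Its arguments: {"type":"object","properties":{"rot":{"type":"array"},"translation":{"type":"array"},"hand":{"type":"array"}},"required":["rot","translation","hand"]}

```bash
mkdir -p pics; python3 - <<'E'
from bench import manip
import cv2, numpy as np
o=manip.get_obs()
print(o['time'],o['ee_pos'],o['eef_rot'],o['gripper_width'])
for n in ("top","side"):
    im=manip.capture(n); cv2.imwrite(f'pics/{n}0.png',im[:,:,::-1])
    c=manip.get_calibration(n); print(n,{k:np.round(v,4).tolist() for k,v in c.items()})
    R=cv2.Rodrigues(np.array(c['rvec'],float))[0]; print(-R.T@np.ravel(c['tvec']))
E
```

```text
0.0 [0.15888128 0.49996617 0.24943521] [[-9.52998177e-01  3.02975567e-01 -5.28727514e-04]
 [ 3.02975990e-01  9.52997488e-01 -1.15607713e-03]
 [ 1.53612870e-04 -1.26193114e-03 -9.99999192e-01]] 0.08536493540023661
top {'intrinsics': [[488.4374, 0.0, 310.3219], [0.0, 488.4374, 232.8655], [0.0, 0.0, 1.0]], 'rvec': [2.1537, -2.182, 0.1127], 'tvec': [0.0028, 0.5513, 0.8845]}
[ 0.45647684 -0.00392333  0.93697556]
side {'intrinsics': [[469.7929, 0.0, 320.5491], [0.0, 469.7929, 235.5609], [0.0, 0.0, 1.0]], 'rvec': [2.0424, -0.8829, 0.4507], 'tvec': [-0.3749, 0.2958, 0.4574]}
[ 0.11220558 -0.41255516  0.50445333]
```

View pics/top0.png

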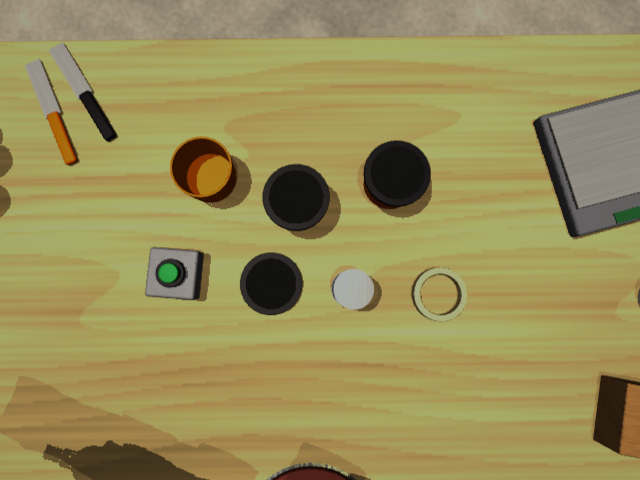

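View pics/side0.png

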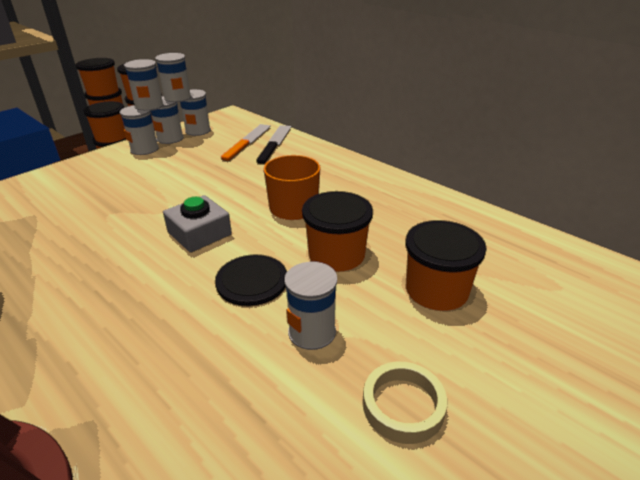

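The top view shows the open tub's mouth at about (201,168) and closed tubs at (297,197) and (397,173). The loose lid is at (271,284), the green button at (169,272), the can at (353,289) and the tape at (440,294). The side view agrees: the lid lies flat at (252,280) and the button is at (195,203).

```bash
cat > h.py <<'E'
import cv2, numpy as np
from bench import manip
def cam(n):
    c=manip.get_calibration(n); K=np.array(c['intrinsics'],float)
    return K,np.array(c['rvec'],float),np.array(c['tvec'],float)
def ray(n,uv,z):
    K,r,t=cam(n); R=cv2.Rodrigues(r)[0]; C=-R.T@t.ravel()
    p=cv2.undistortPoints(np.array(uv,float).reshape(-1,1,2),K,None).reshape(-1,2)
    d=np.c_[p,np.ones(len(p))]@R
    return C+d*((z-C[2])/d[:,2])[:,None]
def blob(mask,seed):
    n,l,s,c=cv2.connectedComponentsWithStats(mask.astype(np.uint8)*255)
    m=(l==l[seed[1],seed[0]]).astype(np.uint8)
    k=max(cv2.findContours(m,cv2.RETR_EXTERNAL,cv2.CHAIN_APPROX_NONE)[0],key=cv2.contourArea)
    return k.reshape(-1,2)
def circ(P):
    A=np.c_[2*P[:,:2],np.ones(len(P))]; s=np.linalg.lstsq(A,(P[:,:2]**2).sum(1),rcond=None)[0]
    return s[:2],2*np.sqrt(s[2]+s[:2]@s[:2])
E
python3 - <<'E'
from h import *
for n,seeds in (("top",dict(btn=(169,272),lid=(271,284),tubb=(297,197),tubc=(397,173),can=(353,289),tub=(190,165))),("side",dict(btn=(195,203),lid=(252,280),tubb=(337,208),tub=(292,195)))):
    im=cv2.imread(f'pics/{n}0.png'); hsv=cv2.cvtColor(im,cv2.COLOR_BGR2HSV); H,S,V=cv2.split(hsv)
    M=dict(btn=(H>45)&(H<85)&(S>120),lid=(V<62)&(S<140),tub=(H<=18)&(S>190),can=(S<60)&(V>120))
    M['tubb']=M['tubc']=M['lid']
    Z=dict(btn=.072,lid=.010,tubb=.0955,tubc=.0955,can=.101,tub=.09)
    for k,s in seeds.items():
        b=blob(M[k],s); print(n,k,hsv[s[1],s[0]],b.min(0),b.max(0),len(b))
        if len(b)<10: continue
        P=ray(n,cv2.convexHull(b.astype(np.int32)).reshape(-1,2),Z[k]); c,d=circ(P); e=np.abs(np.linalg.norm(P[:,:2]-c,axis=1)-d/2).max()
        print('   centre',c.round(4),'dia',d.round(4),'maxres',e.round(4),'r',np.linalg.norm(c).round(3))
E
```

```text
top btn [ 65 174 158] [158 263] [179 282] 57
   centre [0.4794 0.2473] dia 0.0362 maxres 0.001 r 0.539
top lid [10 38 20] [240 253] [301 314] 176
   centre [0.4585 0.0715] dia 0.1161 maxres 0.0007 r 0.464
top tubb [15 26 20] [263 165] [329 230] 187
   centre [0.6078 0.0202] dia 0.1164 maxres 0.0007 r 0.608
top tubc [30 28 18] [364 141] [429 206] 184
   centre [ 0.6479 -0.1575] dia 0.1165 maxres 0.0006 r 0.667
top can [ 50   9 173] [334 269] [373 309] 117
   centre [ 0.4473 -0.0757] dia 0.0692 maxres 0.0015 r 0.454
top tub [ 11 247  94] [171 138] [236 202] 193
   centre [0.6595 0.1835] dia 0.1159 maxres 0.0063 r 0.685
side btn [ 66 190 152] [184 197] [203 210] 50
   centre [0.4724 0.2379] dia 0.0428 maxres 0.004 r 0.529
side lid [17 51 35] [216 255] [301 305] 211
   centre [0.4578 0.0579] dia 0.1302 maxres 0.0207 r 0.461
side tubb [18 38 34] [302 192] [371 232] 167
   centre [0.5988 0.0124] dia 0.1198 maxres 0.0036 r 0.599
side tub [ 12 244  97] [264 156] [319 219] 193
   centre [0.6136 0.1411] dia 0.1992 maxres 0.0475 r 0.63
```

```bash
python3 - <<'E'
from h import *
from scipy.optimize import least_squares
for n,s in (("top",(190,165)),("side",(292,195))):
    im=cv2.imread(f'pics/{n}0.png'); H,S,V=cv2.split(cv2.cvtColor(im,cv2.COLOR_BGR2HSV))
    P=ray(n,blob((H<=18)&(S>190),s),.09)[:,:2]
    K,r,t=cam(n); C=(-cv2.Rodrigues(r)[0].T@t.ravel())[:2]
    c=np.array([.66,.185]); 
    for _ in range(6):
        u=(c-C)/np.linalg.norm(c-C); Q=P[(P-c)@u>0.012]   # far half of the rim only
        f=least_squares(lambda x:np.linalg.norm(Q-x,axis=1)-.055,c); c=f.x
    print(n,c.round(4),len(Q),np.abs(f.fun).max().round(4),'free',circ(Q))
E
```

```text
top [0.6627 0.1863] 82 0.0027 free (array([0.66508741, 0.18857406]), np.float64(0.1047377854412163))
side [0.6582 0.1827] 59 0.0042 free (array([0.65786151, 0.18233741]), np.float64(0.11096252289435475))
```

Request:
arm_command(rot=[[0,0,0],[0,0,0],[0,0,0],[0,0,0],[0,0,0]], translation=[[0.1,-0.08,0],[0.3,-0.24,0],[0.5,-0.4,0],[0.7,-0.56,0],[0.9,-0.72,0]], hand=[0,0,0,0,0])

```text
time: 0.6
ee_pos: [0.2948, 0.3911, 0.2498]
eef_rot: [[-0.953, 0.303, -0.0], [0.303, 0.953, -0.0], [0.0, -0.0, -1.0]]
contact_force: [0.5, 0.7, -0.0]
gripper_width: 0.0125
finger_force: 0.0
```

Request:
arm_command(rot=[[0,0,0],[0,0,0],[0,0,0],[0,0,0],[0,0,0]], translation=[[0.2,-0.16,0],[0.4,-0.32,0],[0.6,-0.48,0],[0.8,-0.64,-0.1],[0.95,-0.75,-0.2]], hand=[0,0,0,0,0])

```text
time: 1.1
ee_pos: [0.4383, 0.2783, 0.2197]
eef_rot: [[-0.953, 0.304, 0.001], [0.304, 0.953, 0.0], [-0.001, 0.0, -1.0]]
contact_force: [0.0, 0.5, -0.7]
gripper_width: -0.0003
finger_force: 0.0
```

Request:
arm_command(rot=[[0,0,0],[0,0,0],[0,0,0],[0,0,0],[0,0,0]], translation=[[0.1,-0.08,-0.15],[0.2,-0.15,-0.35],[0.28,-0.21,-0.55],[0.28,-0.215,-0.67],[0.28,-0.215,-0.67]], hand=[0,0,0,0,0])

```text
time: 1.6
ee_pos: [0.4768, 0.2464, 0.1168]
eef_rot: [[-0.953, 0.304, -0.005], [0.304, 0.953, -0.002], [0.004, -0.003, -1.0]]
contact_force: [-0.0, -0.3, -0.1]
gripper_width: -0.0001
finger_force: 0.0
```

```bash
python3 - <<'E'
from h import *
o=manip.get_obs(); print(o['time'],o['ee_pos'],o['contact_force'])
im=manip.capture("side"); cv2.imwrite('pics/side1.png',cv2.resize(im[120:320,80:360,::-1],None,fx=2.5,fy=2.5))
E
```

```text
1.6 [0.47676535 0.24643428 0.11679337] [-0.00222611 -0.2903499  -0.12902369]
```

View pics/side1.png

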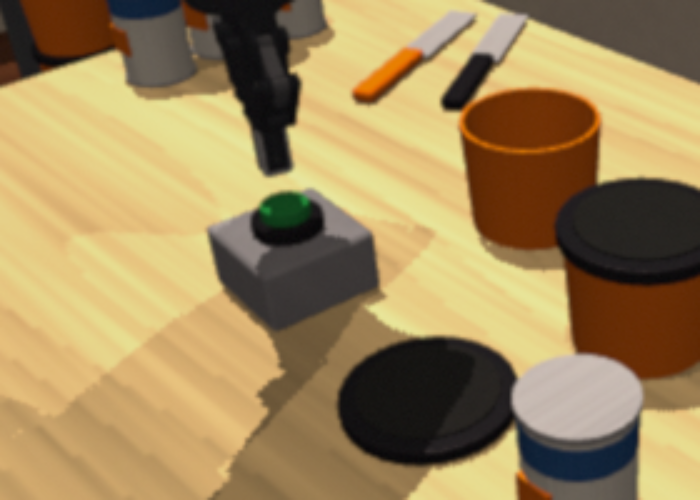

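The crop shows the closed fingertips at (275,170), directly above the green button at (287,208) with clear space around them. Next I'll press.

Request:
arm_command(rot=[[0,0,0],[0,0,0],[0,0,0],[0,0,0],[0,0,0]], translation=[[0.01,0,-0.06],[0.01,0,-0.12],[0.01,0,-0.15],[0.01,0,-0.18],[0.01,0,-0.2]], hand=[0,0,0,0,0])

```text
time: 2.15
ee_pos: [0.48, 0.2477, 0.0893]
eef_rot: [[-0.953, 0.303, 0.0], [0.303, 0.953, 0.0], [0.0, 0.0, -1.0]]
contact_force: [-0.2, -0.4, 2.4]
gripper_width: 0.0
finger_force: 1.1
```

Request:
arm_command(rot=[[0,0,0],[0,0,0],[0,0,0],[0,0,0],[0,0,0]], translation=[[0,0,-0.015],[0,0,-0.03],[0,0,-0.035],[0,0,-0.035],[0,0,-0.035]], hand=[0,0,0,0,0])

```text
time: 2.65
ee_pos: [0.48, 0.2477, 0.0847]
eef_rot: [[-0.953, 0.303, 0.0], [0.303, 0.953, 0.0], [-0.0, 0.0, -1.0]]
contact_force: [-4.1, -0.3, 7.5]
gripper_width: -0.0002
finger_force: 3.8
```

Request:
arm_command(rot=[[0,0,0],[0,0,0],[0,0,0],[0,0,0],[0,0,0]], translation=[[0,0,-0.007],[0,0,-0.007],[0,0,-0.007],[0,0,-0.007],[0,0,-0.007]], hand=[0,0,0,0,0])

```text
time: 3.15
ee_pos: [0.48, 0.2477, 0.0845]
eef_rot: [[-0.953, 0.303, 0.001], [0.303, 0.953, 0.0], [-0.001, 0.001, -1.0]]
contact_force: [-5.8, -0.7, 18.1]
gripper_width: 0.0001
finger_force: 9.2
```

Request:
arm_command(rot=[[0,0,0],[0,0,0],[0,0,0],[0,0,0],[0,0,0]], translation=[[0,0,0.06],[0,0,0.18],[0,0,0.32],[0,0,0.45],[0,0,0.45]], hand=[0,0,0,0,0])

```text
time: 3.65
ee_pos: [0.4818, 0.2481, 0.1532]
eef_rot: [[-0.953, 0.303, 0.004], [0.303, 0.953, 0.001], [-0.004, 0.003, -1.0]]
contact_force: [-0.3, 0.5, 0.6]
gripper_width: -0.0
finger_force: 0.0
```

Request:
arm_command(rot=[[0,0,0],[0,0,0],[0,0,0],[0,0,0],[0,0,0]], translation=[[0.1,-0.03,0.05],[0.3,-0.1,0.05],[0.5,-0.17,0.05],[0.7,-0.24,0.05],[0.9,-0.3,0.05]], hand=[0,0,0,0,0])

```text
time: 4.15
ee_pos: [0.616, 0.2018, 0.1572]
eef_rot: [[-0.953, 0.303, -0.001], [0.303, 0.953, -0.0], [0.001, -0.001, -1.0]]
contact_force: [0.8, 0.1, -0.1]
gripper_width: 0.0002
finger_force: 0.0
```

Request:
arm_command(rot=[[0,0,0],[0,0,0],[0,0,0],[0,0,0],[0,0,0]], translation=[[0.15,-0.05,0],[0.25,-0.09,-0.03],[0.31,-0.11,-0.07],[0.31,-0.11,-0.09],[0.31,-0.11,-0.09]], hand=[0,0,0,0,0])

```text
time: 4.65
ee_pos: [0.6603, 0.1862, 0.1434]
eef_rot: [[-0.953, 0.303, -0.002], [0.303, 0.953, -0.0], [0.002, -0.001, -1.0]]
contact_force: [0.5, -0.2, -0.5]
gripper_width: 0.0001
finger_force: 0.0
```

```bash
python3 - <<'E'
from h import *
o=manip.get_obs(); print(o['time'],o['ee_pos'],o['contact_force'])
a=manip.capture("side")[60:280,160:440]; b=manip.capture("wrist")
a=cv2.resize(a,(400,314)); b=cv2.resize(b,(400,300))
cv2.imwrite('pics/tub1.png',np.hstack([a[:300],b])[:,:,::-1])
E
```

```text
4.65 [0.66034921 0.18622207 0.14341805] [ 0.50660391 -0.22782709 -0.4876073 ]
```

View pics/tub1.png

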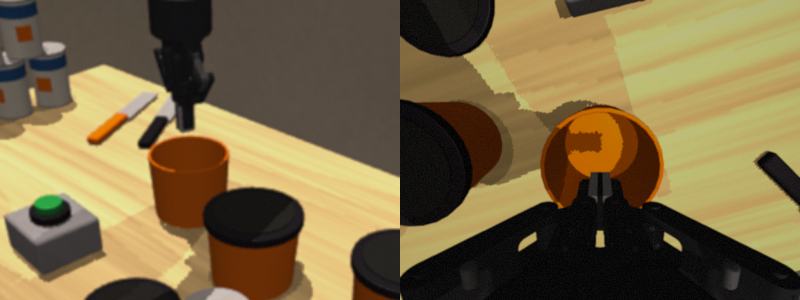

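The left half shows the fingertips at (186,128), centred above the tub's mouth at (189,150). In the wrist view on the right they sit over the tub's middle at (600,175). The button has sprung back up. I'll hold here.

Request:
arm_command(rot=[[0,0,0],[0,0,0],[0,0,0],[0,0,0],[0,0,0]], translation=[[0,0,0],[0,0,0],[0,0,0],[0,0,0],[0,0,0]], hand=[0,0,0,0,0])

```text
time: 5.25
ee_pos: [0.6616, 0.1861, 0.1448]
eef_rot: [[-0.953, 0.303, 0.0], [0.303, 0.953, -0.0], [-0.0, 0.0, -1.0]]
contact_force: [-1.0, 0.4, -0.2]
gripper_width: 0.0002
finger_force: 0.0
```

Request:
arm_command(rot=[[0,0,0],[0,0,0],[0,0,0],[0,0,0],[0,0,0]], translation=[[0,0,0],[0,0,0],[0,0,0],[0,0,0],[0,0,0]], hand=[0,0,0,0,0])

```text
time: 5.75
ee_pos: [0.6615, 0.1861, 0.1447]
eef_rot: [[-0.953, 0.303, -0.0], [0.303, 0.953, 0.0], [0.0, -0.0, -1.0]]
contact_force: [-0.7, -0.6, 0.2]
gripper_width: 0.0004
finger_force: 0.0
```

Request:
arm_command(rot=[[0,0,0],[0,0,0],[0,0,0],[0,0,0],[0,0,0]], translation=[[0,0,0],[0,0,0],[0,0,0],[0,0,0],[0,0,0]], hand=[0,0,0,0,0])

```text
time: 6.25
ee_pos: [0.6615, 0.1861, 0.1447]
eef_rot: [[-0.953, 0.303, -0.0], [0.303, 0.953, 0.0], [0.0, 0.0, -1.0]]
contact_force: [0.2, 0.3, 0.5]
gripper_width: 0.0005
finger_force: 0.0
```

Request:
arm_command(rot=[[0,0,0],[0,0,0],[0,0,0],[0,0,0],[0,0,0]], translation=[[0,0,0],[0,0,0],[0,0,0],[0,0,0],[0,0,0]], hand=[0,0,0,0,0])

```text
time: 6.75
ee_pos: [0.6615, 0.1861, 0.1447]
eef_rot: [[-0.953, 0.303, -0.0], [0.303, 0.953, 0.0], [0.0, 0.0, -1.0]]
contact_force: [-0.7, -0.0, 0.0]
gripper_width: 0.0
finger_force: 0.0
```

Request:
arm_command(rot=[[0,0,0],[0,0,0],[0,0,0],[0,0,0],[0,0,0]], translation=[[0,0,0],[0,0,0],[0,0,0],[0,0,0],[0,0,0]], hand=[0,0,0,0,0])

```text
time: 7.25
ee_pos: [0.6615, 0.1861, 0.1447]
eef_rot: [[-0.953, 0.303, -0.0], [0.303, 0.953, 0.0], [0.0, 0.0, -1.0]]
contact_force: [0.2, -0.5, 0.4]
gripper_width: -0.0001
finger_force: 0.0
```

Request:
arm_command(rot=[[0,0,0],[0,0,0],[0,0,0],[0,0,0],[0,0,0]], translation=[[0,0,0],[0,0,0],[0,0,0],[0,0,0],[0,0,0]], hand=[0,0,0,0,0])

```text
time: 7.75
ee_pos: [0.6615, 0.1861, 0.1447]
eef_rot: [[-0.953, 0.303, -0.0], [0.303, 0.953, -0.0], [-0.0, -0.0, -1.0]]
contact_force: [0.0, 0.5, 0.8]
gripper_width: 0.0
finger_force: 0.0
```

Request:
arm_command(rot=[[0,0,0],[0,0,0],[0,0,0],[0,0,0],[0,0,0]], translation=[[-0.1,-0.06,0.05],[-0.3,-0.17,0.05],[-0.5,-0.28,0.05],[-0.7,-0.4,0.05],[-0.9,-0.51,0.05]], hand=[0,0,0,0,0])

```text
time: 8.25
ee_pos: [0.5253, 0.1089, 0.1523]
eef_rot: [[-0.953, 0.303, 0.0], [0.303, 0.953, -0.0], [-0.0, 0.0, -1.0]]
contact_force: [1.0, -0.3, 1.1]
gripper_width: 0.0
finger_force: 0.0
```

Request:
arm_command(rot=[[0,0,0],[0,0,0],[0,0,0],[0,0,0],[0,0,0]], translation=[[-0.2,-0.11,0],[-0.35,-0.2,-0.1],[-0.45,-0.25,-0.25],[-0.45,-0.255,-0.42],[-0.45,-0.255,-0.56]], hand=[0,0,0,0,0])

```text
time: 8.75
ee_pos: [0.4587, 0.071, 0.0676]
eef_rot: [[-0.953, 0.304, 0.001], [0.304, 0.953, -0.0], [-0.001, 0.0, -1.0]]
contact_force: [0.6, -0.2, -0.8]
gripper_width: -0.0001
finger_force: 0.0
```

Request:
arm_command(rot=[[0,0,0],[0,0,0],[0,0,0],[0,0,0],[0,0,0]], translation=[[0,0,0],[0,0,0],[0,0,0],[0,0,0],[0,0,0]], hand=[0,0,0,0,0])

```text
time: 9.25
ee_pos: [0.4596, 0.0714, 0.0689]
eef_rot: [[-0.953, 0.303, 0.001], [0.303, 0.953, -0.0], [-0.001, 0.0, -1.0]]
contact_force: [0.7, 0.2, 0.4]
gripper_width: 0.0001
finger_force: 0.0
```

```bash
python3 - <<'E'
from h import *
o=manip.get_obs(); print(o['time'],o['ee_pos'],o['contact_force'])
a=manip.capture("side")[120:420,120:520]; b=manip.capture("wrist")
b=cv2.resize(b,(400,300))
cv2.imwrite('pics/lid1.png',np.hstack([a,b])[:,:,::-1])
E
```

```text
9.25 [0.45964087 0.07137252 0.06889433] [0.67727757 0.16940246 0.43244193]
```

View pics/lid1.png

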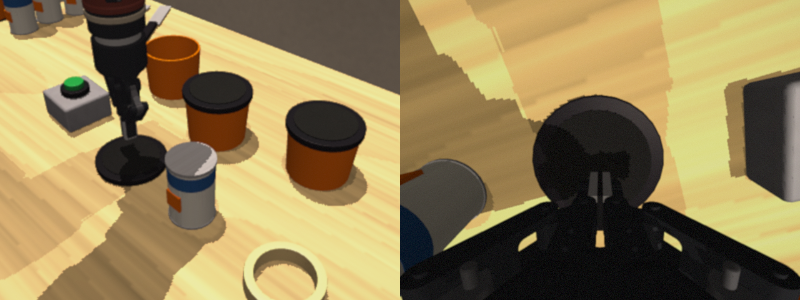

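The fingertips at (128,137) are above the lid, which is centred at (131,160). The wrist view has them over the lid's middle at (600,175), and everything else is where it was. I'll hold here.

Request:
arm_command(rot=[[0,0,0],[0,0,0],[0,0,0],[0,0,0],[0,0,0]], translation=[[0,0,0],[0,0,0],[0,0,0],[0,0,0],[0,0,0]], hand=[0,0,0,0,0])

```text
time: 9.85
ee_pos: [0.459, 0.0713, 0.0682]
eef_rot: [[-0.953, 0.303, -0.0], [0.303, 0.953, -0.0], [0.0, -0.0, -1.0]]
contact_force: [-0.9, -0.5, -0.3]
gripper_width: -0.0
finger_force: 0.0
```

Request:
arm_command(rot=[[0,0,0],[0,0,0],[0,0,0],[0,0,0],[0,0,0]], translation=[[0,0,0],[0,0,0],[0,0,0],[0,0,0],[0,0,0]], hand=[0,0,0,0,0])

```text
time: 10.35
ee_pos: [0.459, 0.0713, 0.0682]
eef_rot: [[-0.953, 0.303, -0.0], [0.303, 0.953, 0.0], [0.0, 0.0, -1.0]]
contact_force: [0.3, 0.8, 0.4]
gripper_width: -0.0002
finger_force: 0.0
```

Request:
arm_command(rot=[[0,0,0],[0,0,0],[0,0,0],[0,0,0],[0,0,0]], translation=[[0,0,0],[0,0,0],[0,0,0],[0,0,0],[0,0,0]], hand=[0,0,0,0,0])

```text
time: 10.85
ee_pos: [0.4591, 0.0713, 0.0682]
eef_rot: [[-0.953, 0.303, 0.0], [0.303, 0.953, -0.0], [-0.0, -0.0, -1.0]]
contact_force: [-0.4, -0.3, -0.1]
gripper_width: 0.0001
finger_force: 0.0
```

Request:
arm_command(rot=[[0,0,0],[0,0,0],[0,0,0],[0,0,0],[0,0,0]], translation=[[0,0,0],[0,0,0],[0,0,0],[0,0,0],[0,0,0]], hand=[0,0,0,0,0])

```text
time: 11.35
ee_pos: [0.459, 0.0713, 0.0682]
eef_rot: [[-0.953, 0.303, -0.0], [0.303, 0.953, 0.0], [0.0, 0.0, -1.0]]
contact_force: [-0.6, 0.1, -0.5]
gripper_width: 0.0003
finger_force: 0.0
```

Request:
arm_command(rot=[[0,0,0],[0,0,0],[0,0,0],[0,0,0],[0,0,0]], translation=[[0,0,0],[0,0,0],[0,0,0],[0,0,0],[0,0,0]], hand=[0,0,0,0,0])

```text
time: 11.85
ee_pos: [0.4591, 0.0713, 0.0682]
eef_rot: [[-0.953, 0.303, 0.0], [0.303, 0.953, -0.0], [-0.0, 0.0, -1.0]]
contact_force: [-0.2, -0.4, -0.1]
gripper_width: 0.0001
finger_force: 0.0
```

```bash
python3 -c "
from bench import manip
o=manip.get_obs(); print(o['time'],o['ee_pos']); print(manip.finish_job())"
```

```text
11.85 [0.45907557 0.07131056 0.06821662]
the job is handed in; nothing more can be done
None
```

I pressed the call button fully and let it go, pointed at the open tub and then at the loose lid for over two seconds each, and handed the job in at 11.85 s, still pointing at the lid and touching nothing.

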